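# Free the sagging cage bolt and hold the gate ajar

### The arm

A 7-joint arm with a two-finger parallel gripper is mounted at the origin on the work surface. World frame = base frame: x ahead of the robot, y to its left, z up, the work surface at z = 0. Lengths are in m, angles in degrees, forces in N, time in s.
With the tool pointing down it reaches from about 0.425 to 1.025 m from the base axis. Payload 9.4 kg.
Tool frame: the origin (TCP) lies midway between the tips of the shut fingers; the grasp point (between the pads) lies 19 mm behind it (robot.pinch_z is the distance from the TCP to the grasp point, in m); y points along the fingers, x is the direction in which the jaws open and shut, and the axes are right-handed (so a half turn about y gives the same grasp; the last joint's range is limited). The gripper opens to 85 mm and grips with 20 to 120 N. Pads are 22 mm wide; open, the fingers measure 114 mm over their backs; the gripper's body (76 mm by 85 mm) begins 54 mm behind the grasp point. The pads swing forward as they close: fully open they stand 13 mm farther back than shut.
Start: joints at [68.199, 34.337, -0.143, 91.639, 0.103, 54.024, -4.572], TCP at [0.217, -0.692, 0.231] pointing down, gripper open.
Joint ranges: [-147.43, 147.43], [-19.82, 112.94], [-74.19, 73.91], [6.32, 146.72], [-59.91, 239.91], [6.04, 106.73], [-150.56, 150.56]. Speed limits (degrees/s): [127.2, 127.2, 172.46, 172.46, 180, 180, 180].

### API

Orientations are given as a 3x3 rotation matrix whose columns are the frame's x, y, z axes.
In Python, from workcell import robot gives the robot as it stands.
- The arm moves only by the tool apply_moves, never from a script. Its argument "motion" is a list of rows, each an object of numbers: "ax", "ay", "az": the turn, a rotation vector about the tool's x, y, z in units of 6 degrees (1.0 is 6 degrees); "dx", "dy", "dz": the shift along the tool's x, y, z in units of 30 mm (1.0 is 30 mm); "jaw": the finger opening in mm, from 0 to 85.4. A call has exactly 8 rows; each row is the pose to reach, as a shift and turn from the pose commanded when the call began, along the tool's axes at that moment; what a row does not reach only later rows make up. A row lasts 1/8 s, in which the tool goes at most 62.5 mm and 10.7 degrees, less where a joint would pass 70% of its speed; a pose out of reach is approached as far as the arm can. A call with a gripper value outside its range is refused whole. The fingers move at their own pace and stop on an object; "grip_force" is the grip in N (left out, the last holds). Time passes only in rows, so rows that repeat a pose let the fingers close, or fill a call up. It gives the time, the measured TCP pose, the force and the opening at its end, in the units of the state.
- robot.state(): the state, without advancing time (a new reading comes with each control period).
- robot.camera(name): name is "scene" or "top"; returns the picture (420x560x3 uint8, blue, green, red); there is no depth.
- robot.camera_params(name): a dict with "intrinsics" (3x3 intrinsics, pixels), "distortion" ([k1, k2, p1, p2, k3] as OpenCV has them; the pictures are not rectified), "R" (3x3) and "t" (3): a world point X has camera coordinates R X + t. Camera axes: x right, y down, z forward; pixel columns grow to the right and rows downward; lengths in m; the calibration is good to about 2 mm. A picture is of the moment at which its call begins. camera_params takes no time and is no camera call.
- robot.finish_job(): hands the job in, once; it reports no verdict.
The state is a dict: "t": time; "joints": joint angles; "qd": joint speeds; "joint_torque": joint torques, N m; "tcp_pos": TCP position; "tcp_rot": TCP orientation; "contact_force": force on the tool from outside, world axes, zero at the start; "wrist_torque": the same for the moment, N m; "gripper_width": finger opening in m.
Only numpy, scipy, OpenCV 4.12 (cv2) and the standard library are available. Lean on these libraries where they do the work, as an engineer would, in place of code of your own. Each camera call takes 0.05 s, during which the arm holds its last target.

### The job

The bolt of the bench tool cage's blue gate has sagged, so its head catches behind the bent brass lip of the keeper: take the red knob, lift the bolt over the lip while drawing it back towards the hinge, right out of the keeper. Then pull the sprung gate open towards the robot until its free edge stands about 10 cm out, and finish there still gripping the knob, holding the gate ajar and steady so that a mate can reach in. Do not shift or topple the oil can and the two sockets standing nearby.

Things in the scene. Friction and masses are not known exactly. Their poses are not given: they have to be found in the camera images.
- cage: Fixed grey steel-mesh tool cage, 450 mm wide (y), 250 deep, roof top at z 155. Origin on the bench under the closed gate's middle plane; x points from the gate into the cage, away from the robot; y along the gate from latch post to hinge; z up; yaw up to 0.3 rad. In this frame: hinge axis x 0, y 220; latch post y -195 to -135, keeper on top; blue gate 30 thick, y -125 to 205, top z 160.
- knob: Bolt with upright knob: 12 mm bar along the gate's top rail. Origin on the bar's axis (180 mm above the bench when sagging) under the knob; at cage x 0, y -60 when gate and bolt_draw are 0. Red round grip 18 mm in diameter, 20 to 66 mm above the origin, with a 24 mm cap to 70 mm. Bar's square head at the latch end: 34 x 34 mm, 100 to 112 mm from the origin.
- knob_grip (a point): Point on the red knob's axis, 50 mm above the bolt's axis: a good height to grip (230 mm above the bench when the bolt sags). The round knob can turn in the grip as the gate swings. Two guide loops on the gate, tops 209 mm above the bench, stand 40 mm to the latch side and 90 mm to the hinge side of the undrawn knob.
- keeper_lip (a point): Top edge of the bent-up brass lip at the keeper's mouth, 172 mm above the bench. The sagging head's lowest point is at 163 mm, so the bolt must rise at least 9 mm (12 to 18 is comfortable) while the head passes over. The keeper's cheeks, tops 205 mm high, 21 mm either side of the bolt axis, keep the gate shut until the head is out.
- hinge (a point): Point on the gate's vertical hinge axis, 160 mm above the bench. The knob moves on a circle round it as the gate swings (radius 280 mm undrawn, less bolt_draw).
- gate_edge (a point): Middle of the top of the gate's free edge (gate stile at the latch side), 345 mm from the hinge axis, 160 mm above the bench.
- gate (a joint): Gate angle, rad: 0 shut, growing as the free edge swings towards the robot (cage -x), clockwise from above, at most 1.2. A spring shuts it (about 0.45 N m when shut, 0.7 N m at 0.3 rad). At 0.29 rad the free edge stands 100 mm out.
- bolt_draw (a joint): How far the bolt is drawn along the gate towards the hinge, m: 0 fully shot (starts 0 to 0.005), at most 0.054. The sagging head catches on the lip at 0.008. Lifted, the head is past the lip at 0.035 and out of the keeper's cheeks at 0.037. Friction about 2 N, inertia as of 2 kg.
- bolt_lift (a joint): How far the bolt is lifted in its tall worn guides, m: 0 sagging (it falls back by its own weight, 190 to 300 g), at most 0.020. It lifts straight up without tilting.
- oil_can: Steel can with a yellow band standing on the bench near the gate, 60 mm in diameter, 110 mm high; origin at the centre of its underside. Bystander.
- socket_big: Dark steel socket standing on the bench near the gate, 48 mm in diameter, 70 mm high; origin at the centre of its underside. Bystander.
- socket_small: Dark steel socket standing on the cage's roof behind the gate, 32 mm in diameter, 45 mm high; origin at the centre of its underside. Bystander.

How it is judged:
By the outcome, as a careful person would: the job done as asked, in the order asked, and still so for the second after the job is handed in, while the arm keeps its last pose, push and grip.
It also fails if it takes over 32 s, if anything falls off the work surface, if the arm or the gripper's body presses on something with over 40 N, if the wrist force passes 120 N, or if a joint passes its speed limit or range.

## Working session

There is one attempt and no reset: what is moved stays moved. The work goes in short steps, Python scripts to look and compute and a tool call to move; the robot and the scene stay as the last step left them, time stands still between calls to the robot, and variables do not carry over. Pictures are saved under pics/ and viewed, and the job is handed in when it is done.

Besides the shell and the picture viewer there is one more tool, called after "Call:" as name([rows], argument=value, ...), one row to a line, values as JSON. apply_moves: Moves the arm, as the interface text tells. Its arguments: {"type":"object","properties":{"motion":{"type":"array"},"grip_force":{"type":"number"}},"required":["motion"]}

```bash
ls; mkdir -p pics
python3 - <<'E'
from workcell import robot
import cv2,json
s=robot.state(); print(s)
for n in("scene","top"):
    im=robot.camera(n); cv2.imwrite(f"pics/{n}0.png",im); print(n,robot.camera_params(n))
print(robot.pinch_z)
E
```

```text
pics
{'t': 0.0, 'joints': array([68.19773098, 34.38477417, -0.14650781, 91.6823428 ,  0.1037725 ,
       54.02278168, -4.5737469 ]), 'qd': array([ 0.12934245,  0.04644953,  0.04659943, -0.0695736 , -0.0741408 ,
        0.0835121 ,  0.08192011]), 'joint_torque': array([ 1.04274627e-04, -7.76457739e+01,  1.56491172e+00, -2.58012754e+01,
        1.23386687e-02,  8.91078467e-03,  4.69387196e-07]), 'tcp_pos': array([ 0.21674219, -0.69133944,  0.23040471]), 'tcp_rot': array([[ 2.99215572e-01, -6.05003151e-04,  9.54185347e-01],
       [-9.54184263e-01,  1.44535626e-03,  2.99216148e-01],
       [-1.56016447e-03, -9.99998772e-01, -1.44811388e-04]]), 'contact_force': array([-0.8718928 , -0.73997064, -0.0155522 ]), 'wrist_torque': array([0.04225306, 0.03197545, 0.02007566]), 'gripper_width': 0.08568338176091497}
scene {'intrinsics': array([[415.77704861,   0.        , 276.80339109],
       [  0.        , 415.77704861, 211.59768401],
       [  0.        ,   0.        ,   1.        ]]), 'distortion': array([-0.09520017,  0.        ,  0.        ,  0.        ,  0.        ]), 'R': array([[ 0.80132692,  0.59822595, -0.00093488],
       [ 0.51483913, -0.690424  , -0.50818833],
       [-0.30465691,  0.40674368, -0.86124546]]), 't': array([-0.52610463, -0.17649342,  1.20561345])}
top {'intrinsics': array([[426.99263296,   0.        , 283.04966241],
       [  0.        , 426.99263296, 206.08833052],
       [  0.        ,   0.        ,   1.        ]]), 'distortion': array([-0.114781,  0.      ,  0.      ,  0.      ,  0.      ]), 'R': array([[-0.01211733, -0.9994954 , -0.02936172],
       [-0.99582102,  0.01472056, -0.09013217],
       [ 0.09051891,  0.02814686, -0.9954969 ]]), 't': array([0.09542512, 0.59797326, 1.24865185])}
0.0187
```

View pics/scene0.png

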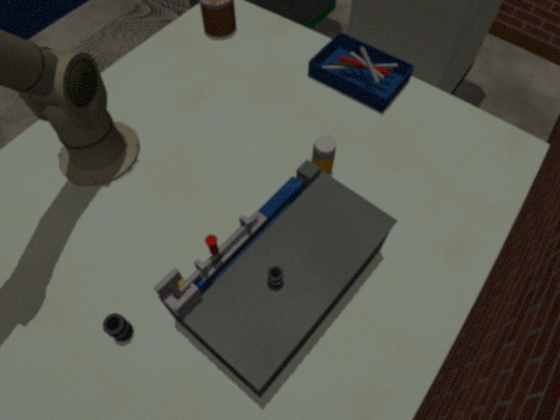

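View pics/top0.png

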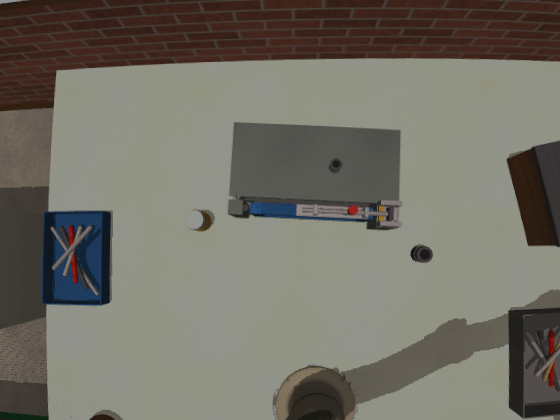

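```bash
cat > h.py <<'E'
from workcell import robot
import cv2, numpy as np
P={n:robot.camera_params(n) for n in("scene","top")}
def ray(n,uv):
    p=P[n]; q=cv2.undistortPoints(np.array([[uv]],float),p["intrinsics"],p["distortion"])[0,0]
    R=np.array(p["R"]);t=np.array(p["t"]); return -R.T@t, R.T@np.array([q[0],q[1],1.])
def onz(n,uv,z):
    c,d=ray(n,uv); return c+d*(z-c[2])/d[2]
def tri(a,b):
    c1,d1=ray("scene",a);c2,d2=ray("top",b)
    s=np.linalg.lstsq(np.c_[d1,-d2],c2-c1,rcond=None)[0]
    p,q=c1+s[0]*d1,c2+s[1]*d2; return (p+q)/2,np.linalg.norm(p-q)
def proj(n,X):
    p=P[n]; return cv2.projectPoints(np.array([X],float),cv2.Rodrigues(np.array(p["R"]))[0],np.array(p["t"]),p["intrinsics"],p["distortion"])[0][0,0]
def blobs(im,lo,hi,amin=8):
    m=cv2.inRange(cv2.cvtColor(im,cv2.COLOR_BGR2HSV),lo,hi)
    n,l,s,c=cv2.connectedComponentsWithStats(m); return [(s[i].tolist(),c[i].round(1).tolist()) for i in range(1,n) if s[i][4]>=amin],l
E
python3 - <<'E'
from h import *
for n in("scene","top"):
    im=cv2.imread(f"pics/{n}0.png")
    for nm,lo,hi in(("red",(0,150,90),(8,255,255)),("blue",(100,120,60),(125,255,255)),("yellow",(15,130,80),(32,255,255))):
        print(n,nm,blobs(im,lo,hi)[0])
im=cv2.imread("pics/top0.png"); cv2.imwrite("pics/t0c.png",cv2.resize(im[110:270,180:440],None,fx=3,fy=3,interpolation=cv2.INTER_CUBIC))
im=cv2.imread("pics/scene0.png"); cv2.imwrite("pics/s0c.png",cv2.resize(im[130:350,90:350],None,fx=2.7,fy=2.7,interpolation=cv2.INTER_CUBIC))
E
```

```text
scene red [([374, 67, 12, 5, 24], [379.4, 69.1]), ([206, 235, 10, 11, 83], [210.6, 239.9])]
scene blue [([321, 48, 32, 18, 172], [336.5, 55.6]), ([344, 69, 8, 5, 14], [347.8, 70.6]), ([355, 69, 5, 6, 17], [356.8, 71.2]), ([363, 69, 8, 6, 23], [366.6, 71.9]), ([330, 70, 9, 3, 20], [334.0, 70.8]), ([373, 72, 30, 26, 292], [388.7, 85.0]), ([346, 78, 18, 9, 52], [356.0, 81.7]), ([260, 178, 42, 40, 523], [280.3, 196.5]), ([197, 279, 8, 7, 29], [200.5, 282.4])]
scene yellow [([178, 279, 6, 7, 28], [180.5, 282.0])]
top red [([348, 205, 10, 10, 72], [352.6, 209.5]), ([69, 226, 5, 20, 67], [70.6, 235.1]), ([71, 254, 6, 29, 100], [73.8, 269.0]), ([550, 336, 4, 17, 61], [551.5, 344.1]), ([550, 363, 4, 24, 80], [551.6, 375.8])]
top blue [([250, 202, 106, 19, 713], [282.3, 211.0]), ([369, 208, 4, 3, 10], [370.8, 209.0]), ([52, 211, 51, 94, 2318], [80.0, 258.4]), ([42, 212, 34, 92, 157], [47.7, 254.2]), ([368, 216, 5, 4, 19], [370.1, 217.6]), ([85, 232, 5, 9, 18], [86.5, 236.2]), ([53, 239, 12, 23, 133], [57.9, 249.8]), ([79, 241, 3, 4, 8], [80.4, 242.8])]
top yellow [([379, 205, 5, 6, 26], [381.0, 207.9]), ([378, 216, 6, 5, 25], [380.8, 217.9]), ([556, 341, 4, 8, 13], [557.9, 344.7]), ([543, 361, 11, 20, 42], [547.4, 371.6])]
```

View pics/t0c.png

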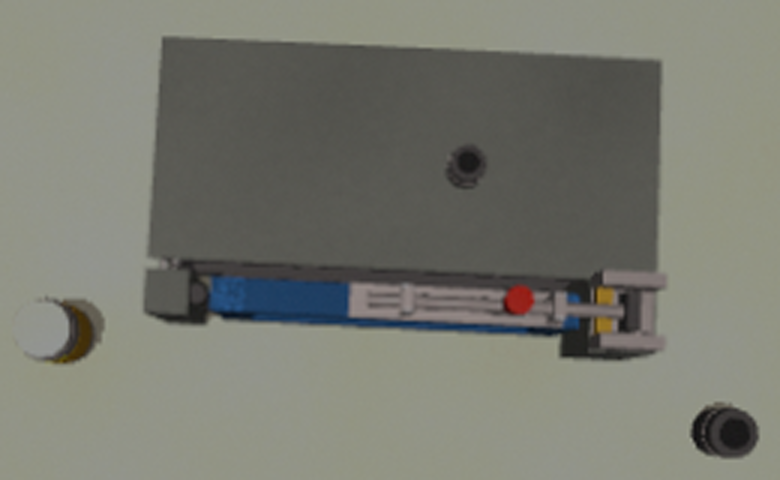

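View pics/s0c.png

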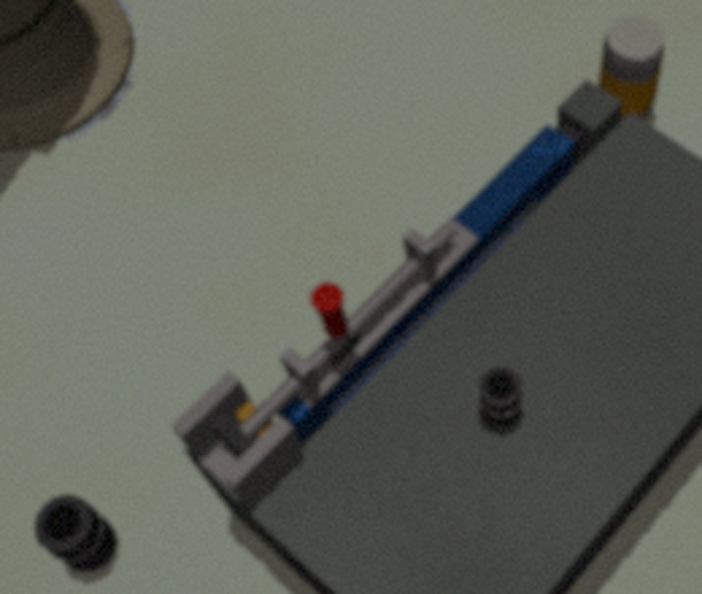

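Run:
```python
from h import *
c3=lambda u,v:(u/3+180-.33,v/3+110-.33)
print("tri cap",tri((210.6,239.5),(352.6,209.5)), onz("scene",(210.6,239.3),.25),onz("top",(352.6,209.5),.25))
a,b=onz("top",c3(163,38),.155),onz("top",c3(661,62),.155)
print("rear",a,b,np.linalg.norm(a-b),"yaw",np.arctan2(*( (a-b)[[0,1]]*[-1,1])))
f=onz("top",c3(150,257),.155); print("front-left roof",f,np.linalg.norm(f-a))
# bar ends
g,h=onz("top",c3(372,297),.186),onz("top",c3(618,311),.186); print("bar",g,h,"yaw",np.arctan2(-(g-h)[0],(g-h)[1]))
print("loops",onz("top",c3(407,299),.209),onz("top",c3(558,307),.209))
print("can",onz("top",c3(42,328),.11),"big",onz("top",c3(735,432),.07),"small",onz("top",c3(469,162),.2))
print("scene: big",onz("scene",(90+66/2.7,130+525/2.7),.07),"can",onz("scene",(90+636/2.7,130+40/2.7),.11))
for yaw in(.02,.04,.06,.08): pass
```

```text
tri cap (array([ 0.56832342, -0.09042831,  0.24767171]), np.float64(0.0001715510836056255)) [ 0.56913637 -0.09073486  0.25      ] [ 0.56808209 -0.09018106  0.25      ]
rear [0.82247134 0.21678668 0.155     ] [ 0.79204944 -0.24040331  0.155     ] 0.4582010275854471 yaw -0.06644308759502326
front-left roof [0.61913537 0.22837628 0.155     ] 0.20366599117506057
bar [0.57729602 0.02904744 0.186     ] [ 0.56187292 -0.18531179  0.186     ] yaw -0.07182598201384176
loops [ 5.73209909e-01 -3.19321724e-04  2.09000000e-01] [ 0.56445607 -0.12906916  0.209     ]
can [0.55890675 0.33793406 0.11      ] big [ 0.4519315  -0.31977324  0.07      ] small [ 0.69265872 -0.05700915  0.2       ]
scene: big [ 0.45746509 -0.31849597  0.07      ] can [0.56429468 0.33531397 0.11      ]
```

```bash
cat >> h.py <<'E'
from scipy.spatial.transform import Rotation as Ro
def tgt(pos,yaw):  # tool pointing down, jaw axis x at azimuth yaw
    return np.array(pos,float), np.array([[np.cos(yaw),0,-np.sin(yaw)],[np.sin(yaw),0,np.cos(yaw)],[0,-1,0]])
def delta(pos,yaw,p0=None,R0=None):
    s=robot.state(); p0=s["tcp_pos"] if p0 is None else p0; R0=s["tcp_rot"] if R0 is None else R0
    p,R=tgt(pos,yaw); return (R0.T@(p-p0)/.03).round(3), (np.degrees(Ro.from_matrix(R0.T@R).as_rotvec())/6).round(3)
E
python3 - <<'E'
from h import *
print(delta((.5685,-.0903,.335),-.068))
E
```

```text
(array([-15.616,  -3.463,  17.182]), array([-7.0000e-03, -1.1449e+01, -1.2000e-02]))
```

Call:
apply_moves([
  {"dx": -0.5, "dy": -1, "dz": 0.6, "ay": -0.4, "jaw": 85},
  {"dx": -1.5, "dy": -2, "dz": 1.6, "ay": -1.1, "jaw": 85},
  {"dx": -2.7, "dy": -3, "dz": 3, "ay": -2, "jaw": 85},
  {"dx": -4, "dy": -3.5, "dz": 4.4, "ay": -3, "jaw": 85},
  {"dx": -5.3, "dy": -3.5, "dz": 5.8, "ay": -4, "jaw": 85},
  {"dx": -6.6, "dy": -3.5, "dz": 7.2, "ay": -5, "jaw": 85},
  {"dx": -7.8, "dy": -3.5, "dz": 8.5, "ay": -5.9, "jaw": 85},
  {"dx": -8.7, "dy": -3.5, "dz": 9.5, "ay": -6.5, "jaw": 85},
])

```text
schema error: expected keys ax, ay, az, dx, dy, dz, jaw
```

Run:
```python
from h import *
print(delta((.5685,-.0903,.335),-.068)); s=robot.state(); print(s["t"],s["tcp_pos"],s["joints"])
```

```text
(array([-15.616,  -3.463,  17.182]), array([-7.0000e-03, -1.1449e+01, -1.2000e-02]))
0.1 [ 0.21675115 -0.69138722  0.23049853] [68.20097142 34.37992953 -0.14879565 91.67699755  0.10238922 54.02440305
 -4.57387373]
```

Call:
apply_moves([
  {"ax": 0, "az": 0, "dx": -0.5, "dy": -1, "dz": 0.6, "ay": -0.4, "jaw": 85},
  {"ax": 0, "az": 0, "dx": -1.5, "dy": -2, "dz": 1.6, "ay": -1.1, "jaw": 85},
  {"ax": 0, "az": 0, "dx": -2.7, "dy": -3, "dz": 3, "ay": -2, "jaw": 85},
  {"ax": 0, "az": 0, "dx": -4, "dy": -3.5, "dz": 4.4, "ay": -3, "jaw": 85},
  {"ax": 0, "az": 0, "dx": -5.3, "dy": -3.5, "dz": 5.8, "ay": -4, "jaw": 85},
  {"ax": 0, "az": 0, "dx": -6.6, "dy": -3.5, "dz": 7.2, "ay": -5, "jaw": 85},
  {"ax": 0, "az": 0, "dx": -7.8, "dy": -3.5, "dz": 8.5, "ay": -5.9, "jaw": 85},
  {"ax": 0, "az": 0, "dx": -8.7, "dy": -3.5, "dz": 9.5, "ay": -6.5, "jaw": 85},
])

```text
t: 1.1
tcp_pos: [0.4116, -0.3552, 0.3362]
tcp_rot: [[0.835, -0.0, 0.55], [-0.55, 0.0, 0.835], [-0.0, -1.0, 0.0]]
contact_force: [0.3, -0.2, -0.3]
gripper_width: 0.0851
```

Run:
```python
from h import *
print(delta((.5685,-.0903,.335),-.068)); s=robot.state(); print(s["t"],s["tcp_pos"],s["joints"])
```

```text
(array([-0.486,  0.044, 10.25 ]), array([-3.00e-03, -4.91e+00, -2.00e-03]))
1.1 [ 0.41159114 -0.3551702   0.33623768] [ 46.34164435  16.10727026 -14.86852951 107.41842358   4.84851231
  57.09550842  -3.96432805]
```

Call:
apply_moves([
  {"ax": 0, "az": 0, "dx": 0, "dy": 0, "dz": 1.2, "ay": -0.6, "jaw": 85},
  {"ax": 0, "az": 0, "dx": 0, "dy": 0, "dz": 2.9, "ay": -1.4, "jaw": 85},
  {"ax": 0, "az": 0, "dx": -0.1, "dy": 0, "dz": 4.8, "ay": -2.3, "jaw": 85},
  {"ax": 0, "az": 0, "dx": -0.2, "dy": 0, "dz": 6.7, "ay": -3.2, "jaw": 85},
  {"ax": 0, "az": 0, "dx": -0.4, "dy": 0, "dz": 8.4, "ay": -4.1, "jaw": 85},
  {"ax": 0, "az": 0, "dx": -0.49, "dy": 0, "dz": 9.6, "ay": -4.7, "jaw": 85},
  {"ax": 0, "az": 0, "dx": -0.49, "dy": 0, "dz": 10.25, "ay": -4.91, "jaw": 85},
  {"ax": 0, "az": 0, "dx": -0.49, "dy": 0.05, "dz": 10.25, "ay": -4.91, "jaw": 85},
])

```text
t: 2.1
tcp_pos: [0.5689, -0.0927, 0.3345]
tcp_rot: [[0.997, -0.0, 0.071], [-0.071, 0.0, 0.997], [-0.0, -1.0, 0.0]]
contact_force: [-0.7, -0.6, -0.4]
gripper_width: 0.085
```

Run:
```python
from h import *
print(delta((.5685,-.0903,.211),-.068)); s=robot.state(); print(s["t"],s["tcp_pos"],s["joints"])
for n in("scene",):
    im=robot.camera(n); cv2.imwrite(f"pics/{n}1.png",cv2.resize(im[120:340,80:340],None,fx=2.7,fy=2.7,interpolation=cv2.INTER_CUBIC))
```

```text
(array([-0.018,  4.115,  0.08 ]), array([-0.001, -0.032, -0.003]))
2.1 [ 0.56889781 -0.09274071  0.33445674] [ 23.25654435  19.97652905 -26.66386373 103.20904499  10.26669377
  59.22294157 -11.39749262]
```

View pics/scene1.png

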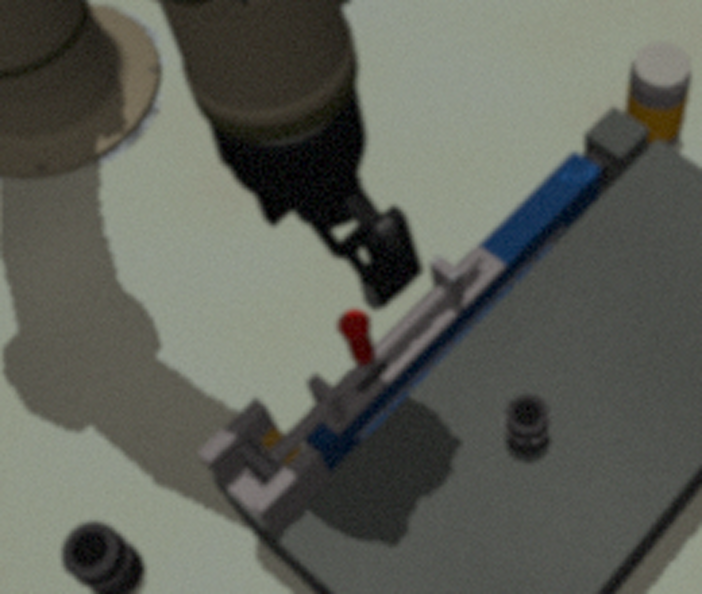

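The picture shows the open gripper above the knob (red knob at crop 355,335) and clear of both guide loops. I'm descending now, then closing.

Call:
apply_moves([
  {"ax": 0, "az": 0, "dx": 0, "dy": 0.5, "dz": 0, "ay": 0, "jaw": 85},
  {"ax": 0, "az": 0, "dx": 0, "dy": 1.5, "dz": 0, "ay": 0, "jaw": 85},
  {"ax": 0, "az": 0, "dx": 0, "dy": 2.6, "dz": 0, "ay": 0, "jaw": 85},
  {"ax": 0, "az": 0, "dx": 0, "dy": 3.5, "dz": 0, "ay": 0, "jaw": 85},
  {"ax": 0, "az": 0, "dx": 0, "dy": 4, "dz": 0, "ay": 0, "jaw": 85},
  {"ax": 0, "az": 0, "dx": 0, "dy": 4.1, "dz": 0, "ay": 0, "jaw": 85},
  {"ax": 0, "az": 0, "dx": 0, "dy": 4.1, "dz": 0, "ay": 0, "jaw": 85},
  {"ax": 0, "az": 0, "dx": 0, "dy": 4.1, "dz": 0, "ay": 0, "jaw": 85},
])

```text
t: 3.15
tcp_pos: [0.5691, -0.0933, 0.2127]
tcp_rot: [[0.997, 0.001, 0.072], [-0.072, -0.0, 0.997], [0.001, -1.0, -0.0]]
contact_force: [0.6, 0.2, -0.6]
gripper_width: 0.0851
```

Run:
```python
from h import *
print(delta((.5685,-.0903,.211),-.068)); s=robot.state(); print(s["t"],s["tcp_pos"],s["contact_force"])
for n in("scene","top"):
    im=robot.camera(n); im=im[130:330,90:330] if n=="scene" else im[150:250,260:420]; cv2.imwrite(f"pics/{n}2.png",cv2.resize(im,None,fx=3,fy=3,interpolation=cv2.INTER_CUBIC))
```

```text
(array([-0.026,  0.055,  0.098]), array([ 0.002, -0.041,  0.014]))
3.15 [ 0.56907147 -0.09330026  0.21265478] [ 0.5882595   0.1676751  -0.63155205]
```

View pics/scene2.png

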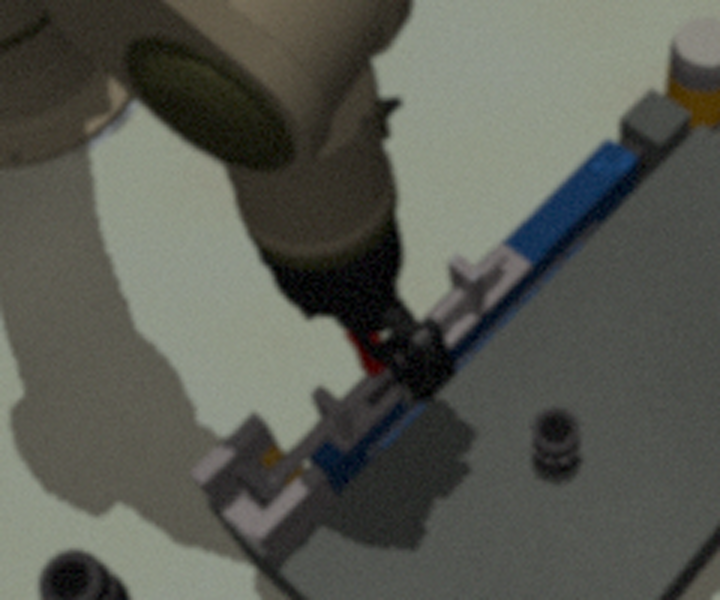

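View pics/top2.png

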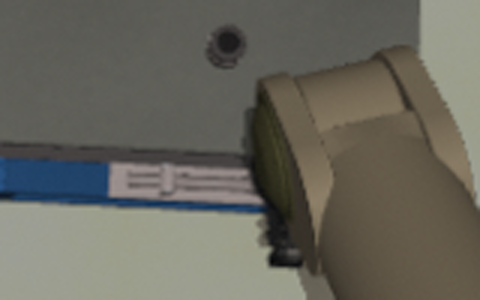

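The red knob is visible between the fingers, at crop (370,350). I'll trim 3 mm along the gate and close.

Call:
apply_moves([
  {"ax": 0, "az": 0, "dx": -0.02, "dy": 0.03, "dz": 0.1, "ay": 0, "jaw": 60},
  {"ax": 0, "az": 0, "dx": -0.02, "dy": 0.03, "dz": 0.1, "ay": 0, "jaw": 35},
  {"ax": 0, "az": 0, "dx": -0.02, "dy": 0.03, "dz": 0.1, "ay": 0, "jaw": 20},
  {"ax": 0, "az": 0, "dx": -0.02, "dy": 0.03, "dz": 0.1, "ay": 0, "jaw": 10},
  {"ax": 0, "az": 0, "dx": -0.02, "dy": 0.03, "dz": 0.1, "ay": 0, "jaw": 10},
  {"ax": 0, "az": 0, "dx": -0.02, "dy": 0.03, "dz": 0.1, "ay": 0, "jaw": 10},
  {"ax": 0, "az": 0, "dx": -0.02, "dy": 0.03, "dz": 0.1, "ay": 0, "jaw": 10},
  {"ax": 0, "az": 0, "dx": -0.02, "dy": 0.03, "dz": 0.1, "ay": 0, "jaw": 10},
], grip_force=60)

```text
t: 4.25
tcp_pos: [0.5684, -0.0902, 0.211]
tcp_rot: [[0.997, 0.0, 0.072], [-0.072, -0.0, 0.997], [0.0, -1.0, -0.0]]
contact_force: [-0.3, 0.8, 4.0]
gripper_width: 0.0199
```

Run:
```python
from h import *
s=robot.state(); print(s["t"],s["tcp_pos"],s["contact_force"],s["wrist_torque"],s["gripper_width"])
```

```text
4.25 [ 0.56839719 -0.09019095  0.21100966] [-0.31448839  0.82419857  4.04991441] [0.07632221 0.09284405 0.02437275] 0.019948733918094406
```

Call:
apply_moves([
  {"ax": 0, "az": 0, "dx": 0, "dy": -0.05, "dz": 0, "ay": 0, "jaw": 10},
  {"ax": 0, "az": 0, "dx": 0, "dy": -0.15, "dz": 0, "ay": 0, "jaw": 10},
  {"ax": 0, "az": 0, "dx": 0, "dy": -0.25, "dz": 0, "ay": 0, "jaw": 10},
  {"ax": 0, "az": 0, "dx": 0, "dy": -0.35, "dz": 0, "ay": 0, "jaw": 10},
  {"ax": 0, "az": 0, "dx": 0, "dy": -0.45, "dz": 0, "ay": 0, "jaw": 10},
  {"ax": 0, "az": 0, "dx": 0, "dy": -0.5, "dz": 0, "ay": 0, "jaw": 10},
  {"ax": 0, "az": 0, "dx": 0, "dy": -0.5, "dz": 0, "ay": 0, "jaw": 10},
  {"ax": 0, "az": 0, "dx": 0, "dy": -0.5, "dz": 0, "ay": 0, "jaw": 10},
], grip_force=60)

```text
t: 5.25
tcp_pos: [0.5682, -0.0902, 0.2259]
tcp_rot: [[0.997, -0.0, 0.072], [-0.072, -0.0, 0.997], [-0.0, -1.0, -0.0]]
contact_force: [0.4, 0.3, -2.8]
gripper_width: 0.0198
```

Run:
```python
from h import *
s=robot.state(); print(s["t"],s["tcp_pos"],s["contact_force"],s["wrist_torque"],s["gripper_width"])
im=robot.camera("scene")[130:330,90:330]; cv2.imwrite(f"pics/scene3.png",cv2.resize(im,None,fx=3,fy=3,interpolation=cv2.INTER_CUBIC))
```

```text
5.25 [ 0.56820512 -0.09020799  0.22585045] [ 0.35749248  0.28664165 -2.76138165] [-0.00946506 -0.04467884 -0.01055624] 0.019847979391482022
```

View pics/scene3.png

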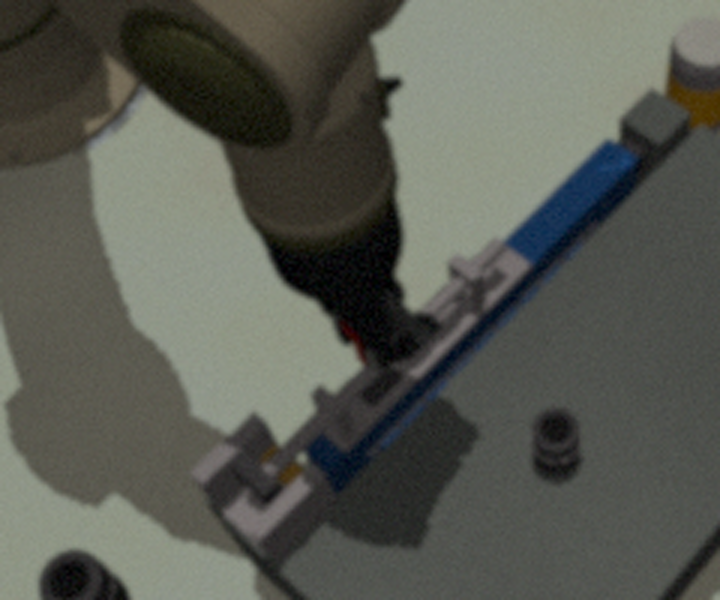

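The bolt is up (-2.8 N, which matches its weight), with the bar clear above the keeper lip at crop (285,455). Next I draw it 45 mm along the gate.

Call:
apply_moves([
  {"ax": 0, "az": 0, "dx": 0, "dy": 0, "dz": 0.05, "ay": 0, "jaw": 10},
  {"ax": 0, "az": 0, "dx": 0, "dy": 0, "dz": 0.2, "ay": 0, "jaw": 10},
  {"ax": 0, "az": 0, "dx": 0, "dy": 0, "dz": 0.4, "ay": 0, "jaw": 10},
  {"ax": 0, "az": 0, "dx": 0, "dy": 0, "dz": 0.6, "ay": 0, "jaw": 10},
  {"ax": 0, "az": 0, "dx": 0, "dy": 0, "dz": 0.8, "ay": 0, "jaw": 10},
  {"ax": 0, "az": 0, "dx": 0, "dy": 0, "dz": 0.95, "ay": 0, "jaw": 10},
  {"ax": 0, "az": 0, "dx": 0, "dy": 0, "dz": 1.0, "ay": 0, "jaw": 10},
  {"ax": 0, "az": 0, "dx": 0, "dy": 0, "dz": 1.0, "ay": 0, "jaw": 10},
], grip_force=60)

```text
t: 6.3
tcp_pos: [0.5703, -0.06, 0.2258]
tcp_rot: [[0.997, -0.0, 0.072], [-0.072, 0.0, 0.997], [-0.0, -1.0, 0.0]]
contact_force: [-0.3, -0.9, -2.0]
gripper_width: 0.0199
```

Run:
```python
from h import *
s=robot.state(); print(s["t"],s["tcp_pos"],s["contact_force"],s["wrist_torque"],s["gripper_width"])
```

```text
6.3 [ 0.5703401  -0.06001769  0.22582226] [-0.32513706 -0.9227264  -1.96540186] [-0.09999975  0.14812773  0.00930035] 0.019878947272462852
```

Call:
apply_moves([
  {"ax": 0, "az": 0, "dx": 0, "dy": 0, "dz": 0.05, "ay": 0, "jaw": 10},
  {"ax": 0, "az": 0, "dx": 0, "dy": 0, "dz": 0.15, "ay": 0, "jaw": 10},
  {"ax": 0, "az": 0, "dx": 0, "dy": 0, "dz": 0.25, "ay": 0, "jaw": 10},
  {"ax": 0, "az": 0, "dx": 0, "dy": 0, "dz": 0.35, "ay": 0, "jaw": 10},
  {"ax": 0, "az": 0, "dx": 0, "dy": 0, "dz": 0.45, "ay": 0, "jaw": 10},
  {"ax": 0, "az": 0, "dx": 0, "dy": 0, "dz": 0.5, "ay": 0, "jaw": 10},
  {"ax": 0, "az": 0, "dx": 0, "dy": 0, "dz": 0.5, "ay": 0, "jaw": 10},
  {"ax": 0, "az": 0, "dx": 0, "dy": 0, "dz": 0.5, "ay": 0, "jaw": 10},
], grip_force=60)

```text
t: 7.3
tcp_pos: [0.5715, -0.0451, 0.2258]
tcp_rot: [[0.997, -0.0, 0.072], [-0.072, 0.0, 0.997], [-0.0, -1.0, 0.0]]
contact_force: [-2.2, 0.1, -1.9]
gripper_width: 0.02
```

Run:
```python
from h import *
s=robot.state(); print(s["t"],s["tcp_pos"],s["contact_force"],s["wrist_torque"],s["gripper_width"])
im=robot.camera("scene")[130:330,90:330]; cv2.imwrite(f"pics/scene4.png",cv2.resize(im,None,fx=3,fy=3,interpolation=cv2.INTER_CUBIC))
```

```text
7.3 [ 0.57145    -0.04510002  0.22583278] [-2.16887243  0.09492166 -1.91676817] [-0.11564465  0.22272451 -0.00543878] 0.020018469547632804
```

View pics/scene4.png

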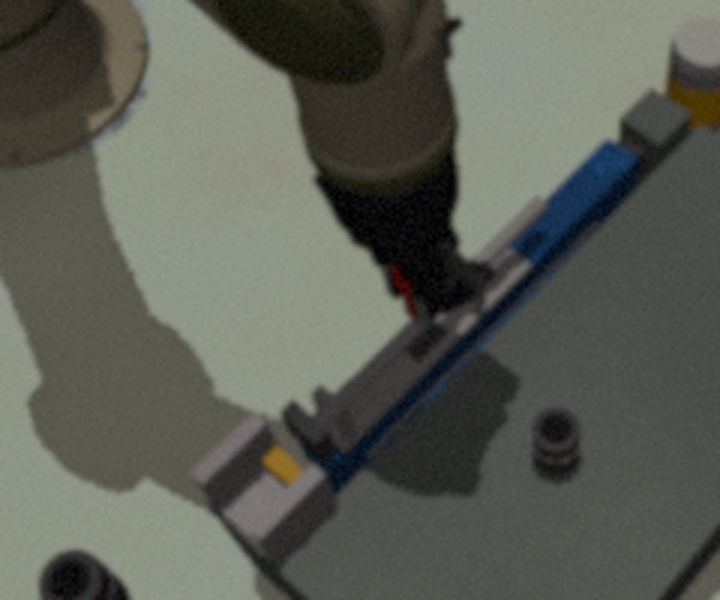

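The head is fully out of the keeper: crop (305,425), with the brass lip bare at (283,465). Next, swing the gate on its arc (r≈232 mm), turning the tool with it.

Call:
apply_moves([
  {"ax": 0, "az": 0, "dx": -0.155, "dy": 0, "dz": 0.002, "ay": 0.19, "jaw": 10},
  {"ax": 0, "az": 0, "dx": -0.387, "dy": 0, "dz": 0.01, "ay": 0.48, "jaw": 10},
  {"ax": 0, "az": 0, "dx": -0.62, "dy": 0, "dz": 0.025, "ay": 0.76, "jaw": 10},
  {"ax": 0, "az": 0, "dx": -0.85, "dy": 0, "dz": 0.047, "ay": 1.05, "jaw": 10},
  {"ax": 0, "az": 0, "dx": -1.04, "dy": 0, "dz": 0.07, "ay": 1.29, "jaw": 10},
  {"ax": 0, "az": 0, "dx": -1.16, "dy": 0, "dz": 0.087, "ay": 1.43, "jaw": 10},
  {"ax": 0, "az": 0, "dx": -1.16, "dy": 0, "dz": 0.087, "ay": 1.43, "jaw": 10},
  {"ax": 0, "az": 0, "dx": -1.16, "dy": 0, "dz": 0.087, "ay": 1.43, "jaw": 10},
], grip_force=60)

```text
t: 8.35
tcp_pos: [0.5374, -0.0403, 0.2259]
tcp_rot: [[0.976, 0.001, 0.22], [-0.22, -0.0, 0.976], [0.001, -1.0, 0.0]]
contact_force: [1.9, -2.0, -1.7]
gripper_width: 0.0196
```

Run:
```python
from h import *
s=robot.state(); print(s["t"],s["tcp_pos"],s["contact_force"],s["wrist_torque"],s["gripper_width"])
K=np.array([.57145,-.0451]);u=np.array([.072,.9974]);r=.2325;H=K+r*u
az=np.arctan2(-.072,.997)
for th in(.18,.21,.24,.27,.285,.295):
    a=np.arctan2(-u[1],-u[0])-th; p=H+r*np.array([np.cos(a),np.sin(a)]); print(th,*delta((*p,.2258),az-th))
```

```text
8.35 [ 0.53740701 -0.04029241  0.2259277 ] [ 1.88111149 -1.99375554 -1.69048058] [-0.34447373 -0.48453773  0.11047488] 0.019594617106287744
0.18 [-0.248  0.004  0.01 ] [-0.001  0.29   0.006]
0.21 [-0.481  0.004  0.021] [-0.001  0.577  0.006]
0.24 [-0.712  0.004  0.038] [-0.001  0.863  0.006]
0.27 [-0.944  0.004  0.063] [-1.00e-03  1.15e+00  6.00e-03]
0.285 [-1.059  0.004  0.077] [-1.000e-03  1.293e+00  6.000e-03]
0.295 [-1.136  0.003  0.088] [-1.000e-03  1.389e+00  6.000e-03]
```

Call:
apply_moves([
  {"ax": 0, "az": 0, "dx": -0.15, "dy": 0, "dz": 0.005, "ay": 0.18, "jaw": 10},
  {"ax": 0, "az": 0, "dx": -0.37, "dy": 0, "dz": 0.015, "ay": 0.45, "jaw": 10},
  {"ax": 0, "az": 0, "dx": -0.6, "dy": 0, "dz": 0.03, "ay": 0.73, "jaw": 10},
  {"ax": 0, "az": 0, "dx": -0.83, "dy": 0, "dz": 0.05, "ay": 1.01, "jaw": 10},
  {"ax": 0, "az": 0, "dx": -1.03, "dy": 0, "dz": 0.073, "ay": 1.25, "jaw": 10},
  {"ax": 0, "az": 0, "dx": -1.13, "dy": 0, "dz": 0.087, "ay": 1.38, "jaw": 10},
  {"ax": 0, "az": 0, "dx": -1.15, "dy": 0, "dz": 0.09, "ay": 1.4, "jaw": 10},
  {"ax": 0, "az": 0, "dx": -1.15, "dy": 0, "dz": 0.09, "ay": 1.4, "jaw": 10},
], grip_force=60)

```text
t: 9.35
tcp_pos: [0.5042, -0.03, 0.2259]
tcp_rot: [[0.933, 0.0, 0.36], [-0.36, -0.0, 0.933], [0.0, -1.0, 0.0]]
contact_force: [3.2, -2.5, -1.7]
gripper_width: 0.0197
```

Run:
```python
from h import *
s=robot.state(); print(s["t"],s["tcp_pos"],s["contact_force"],s["wrist_torque"],s["gripper_width"],s["qd"].round(2))
for n in("scene","top"):
    im=robot.camera(n); cv2.imwrite(f"pics/{n}5f.png",im); im=im[130:340,90:340] if n=="scene" else im[110:270,180:440]; cv2.imwrite(f"pics/{n}5.png",cv2.resize(im,None,fx=2.8,fy=2.8,interpolation=cv2.INTER_CUBIC))
```

```text
9.35 [ 0.50416642 -0.03000934  0.22589967] [ 3.20817326 -2.45456446 -1.71648286] [-0.60983214 -0.46139295  0.01212595] 0.01970421510913634 [ 0.04  0.1   0.09 -0.24  0.15  0.03  0.06]
```

View pics/scene5.png

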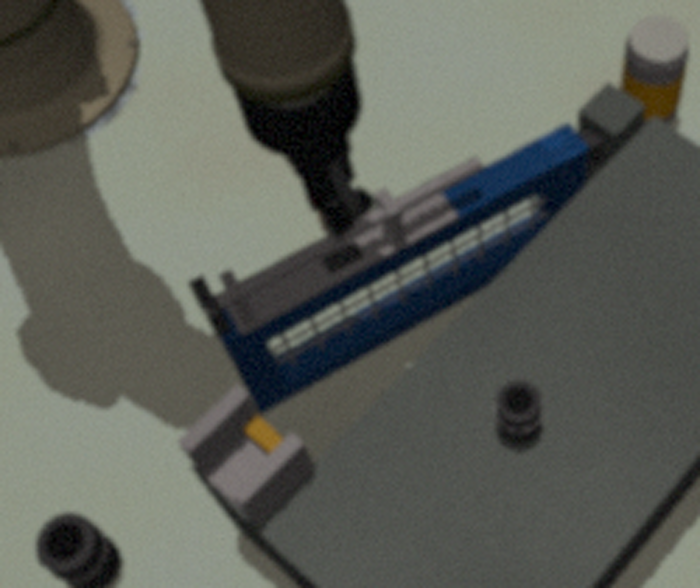

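View pics/top5.png

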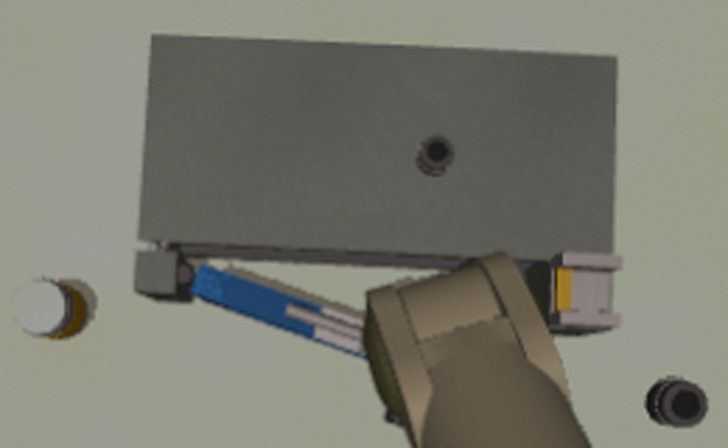

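Run:
```python
from h import *
K=np.array([.57145,-.0451]);u=np.array([.072,.9974]);r=.2325;H=K+r*u
s=robot.state(); th=np.arcsin(np.dot(K-s["tcp_pos"][:2],[u[1],-u[0]])/r); print("theta from tcp",th,"edge",.345*np.sin(th))
f=lambda a,b:(a/2.8+90-.3,b/2.8+130-.3)
A,B=onz("scene",f(237,333),.16),onz("scene",f(585,150),.16); d=(B-A)[:2]; print(A,B,np.linalg.norm(d)); 
cr=np.arctan2(*u[::-1]); print("angle",cr-np.arctan2(d[1],d[0]))
rel=A[:2]-H; print("corner out (cage -x)",-rel@np.array([u[1],-u[0]]),"along",rel@u)
im=cv2.imread("pics/scene5f.png");cv2.imwrite("pics/s5z.png",cv2.resize(im[215:290,150:230],None,fx=7,fy=7,interpolation=cv2.INTER_CUBIC))
```

```text
theta from tcp 0.29747511831352874 edge 0.10112196869724249
[ 0.48219768 -0.12672638  0.16      ] [0.5959467  0.16513654 0.16      ] 0.3132455950046991
angle 0.2995628424389074
corner out (cage -x) 0.0831431650057931 along -0.3203381682509917
```

View pics/s5z.png

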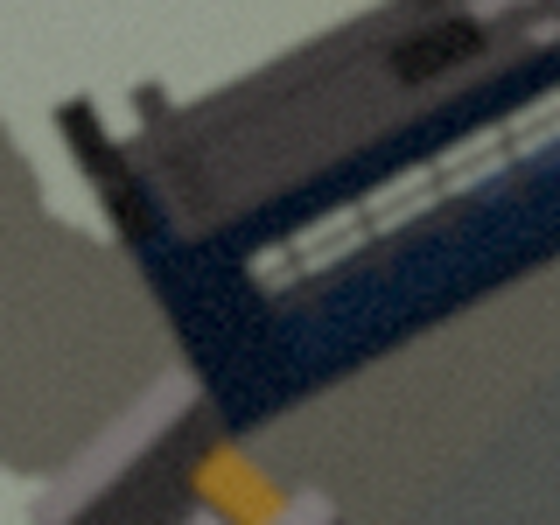

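The gate angle is 0.297–0.300 from both the TCP and the image line, which puts the free edge about 10 cm out. I'll hold for a second and check that nothing creeps.

Call:
apply_moves([
  {"ax": 0, "az": 0, "dx": 0, "dy": 0, "dz": 0, "ay": 0, "jaw": 10},
  {"ax": 0, "az": 0, "dx": 0, "dy": 0, "dz": 0, "ay": 0, "jaw": 10},
  {"ax": 0, "az": 0, "dx": 0, "dy": 0, "dz": 0, "ay": 0, "jaw": 10},
  {"ax": 0, "az": 0, "dx": 0, "dy": 0, "dz": 0, "ay": 0, "jaw": 10},
  {"ax": 0, "az": 0, "dx": 0, "dy": 0, "dz": 0, "ay": 0, "jaw": 10},
  {"ax": 0, "az": 0, "dx": 0, "dy": 0, "dz": 0, "ay": 0, "jaw": 10},
  {"ax": 0, "az": 0, "dx": 0, "dy": 0, "dz": 0, "ay": 0, "jaw": 10},
  {"ax": 0, "az": 0, "dx": 0, "dy": 0, "dz": 0, "ay": 0, "jaw": 10},
], grip_force=60)

```text
t: 10.45
tcp_pos: [0.5039, -0.0299, 0.2259]
tcp_rot: [[0.933, 0.0, 0.36], [-0.36, 0.0, 0.933], [0.0, -1.0, 0.0]]
contact_force: [1.6, -2.2, -1.9]
gripper_width: 0.0199
```

Run:
```python
from h import *
s=robot.state(); print(s["t"],s["tcp_pos"],s["contact_force"],s["gripper_width"])
a=cv2.imread("pics/top0.png"); b=robot.camera("top"); c=cv2.imread("pics/scene0.png"); d=robot.camera("scene")
def shift(p,q,x0,x1,y0,y1): return cv2.phaseCorrelate(np.float32(cv2.cvtColor(p[y0:y1,x0:x1],6)),np.float32(cv2.cvtColor(q[y0:y1,x0:x1],6)))
print("can",shift(a,b,180,222,200,240)); print("big",shift(a,b,405,440,238,272)); print("small",shift(a,b,320,352,148,182))
print("scene big",shift(c,d,95,140,305,350),"small",shift(c,d,260,292,258,295))
p5=cv2.imread("pics/scene5f.png"); print("gate creep",shift(p5,d,150,300,170,290))
```

```text
10.45 [ 0.50394093 -0.02994768  0.22586744] [ 1.61714645 -2.20502101 -1.88799063] 0.019894644719485592
can ((0.5345201162015414, -0.005006336641773856), 0.9922206698523628)
big ((0.007501447634844283, -0.026594339102867792), 1.004238961747399)
small ((-0.0002949122572992735, -0.0026973501195470817), 0.961704192062219)
scene big ((0.4108515028967581, 0.6996782478733685), 1.1521450556060415) small ((0.0991638539894204, 0.022812907129249993), 1.078360202908516)
gate creep ((-0.07059364131823997, -0.049060592721403395), 1.0935206379360622)
```

Run:
```python
from workcell import robot
print(robot.finish_job())
```

```text
the job is handed in; nothing more can be done
None
```

I gripped the red knob and lifted the bolt 15 mm. I then drew it 45 mm towards the hinge; a picture showed its head fully out of the keeper and the lip bare. After that I swung the sprung gate open and handed the job in at about 10.6 s, still gripping the knob at 60 N.

**Last checks**
- **Gate opening:** the gate angle was 0.297 rad from the tool position and 0.300 rad from the picture, so the free edge stands about 101 mm out.
- **Steadiness:** over a one-second hold the tool moved about 0.2 mm, and the picture of the gate shifted by less than 0.1 px. Readings after each move showed 5 N or less on the tool.
- **Bystanders:** both sockets showed no shift in the top view.
    - **Disagreements:** the can read 0.5 px in the top view, and the big socket 0.8 px in the scene view but 0.03 px in the top view. I put both down to noise or changing shadows, because the arm never came near either of them.
- **Grip width:** the gripper read 19.9 mm on the 18 mm knob. The bolt still followed every move, so I left the grip as it was.

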